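# Release the cam and close the hub fixture

### The job

Close the bench fixture on the wheel hub: first push the cam's lever round with a fingertip, without gripping it, until the cam's low side squarely faces the slide's tooth (the lever then points straight forward along the slide, towards the hub end), and leave the slide back where it is until that is done. Then push the slide forward from behind, fully home against the hub, with the cam still at its low point. Pinch and lift nothing, leave the tin, the spare hub and the spanner where they are, and finish clear of everything.

Things in the scene. Friction and masses are not known exactly. Their poses are not given: they have to be found in the camera images.
- fixture: Fixed hub fixture: dark steel base plate 265 x 200 x 12 mm on the bench. x = forward, the way the slide travels towards the hub; y = left, the cam's side; z up. Origin on the bench surface under the slide's centre line; the plate spans x -105 to +160 and y -75 to +125 mm. The slide lies along x at y 0 between two low rails.
- hub (a point): Centre of the aluminium wheel hub that stands fixed on the fixture at x +95, y 0: 48 mm across its flanges, top 100 mm above the bench (this point at 65 mm). A steel block up to 62 mm high stands just beyond it.
- cam_pivot (a point): Cam's vertical pivot axis, at bench height (fixture x -10, y +72 mm). The cam is a steel disc of radius 30 mm, 16 to 36 mm above the bench, 12 mm off centre: its edge is 42 mm from the pivot on the high side, 18 mm on the low side. A flat bright lever, 16 mm wide, top 50 mm above the bench, sticks out over the high side and carries an upright pin. Pivot boss 20 mm across, top 54 mm.
- lever_pin (a point): Middle of the upright black pin on the cam's lever: 14 mm in diameter, from 50 to 95 mm above the bench (this point at 75 mm), 65 mm from the pivot axis.
- cam (a joint): Cam angle, rad: direction of the lever from the pivot, from the fixture's x axis, anticlockwise seen from above. 0 = low side faces the slide's tooth, lever straight forward along x. Starts at 1.5 to 2.6 (lever to the left or back left), so it must go clockwise. Stops at -0.7 and 2.9: it can be turned too far. Stiff (7 N at the pin), stays where left.
- slide_back (a point): Centre of the flat rear face (looks to the fixture's -x) of the slide's upright aluminium push plate, 45 mm above the bench; at x -80, y -12 mm in the fixture with joint slide at 0. Plate 76 mm wide, 14 mm thick, from 13 to 65 mm above the bench. A tooth (22 to 36 mm above the bench) sticks out 66 mm to the left of it, flush with its rear face; its front meets the cam.
- slide (a joint): Slide travel, m, along the fixture's x: 0 = fully back, 0.033 = fully home, V jaw on the hub (hard stop). Starts at 0 to 0.006. Needs about 3 N, stays where left. Its tooth is stopped at 0.010 by the cam's high side; it gets fully home only with the cam within about 0.35 rad of its low point.
- tin: Bystander: round tin, 60 mm in diameter, 75 mm high, standing left or right of the fixture (it may swap places with the spare hub). Origin at the centre of its foot.
- spare_hub: Bystander: loose aluminium wheel hub standing on end, 48 mm across, 70 mm high, left or right of the fixture. Origin at the centre of its foot.
- spanner: Bystander: steel spanner 160 mm long lying on the bench to the right of the fixture. Origin at the middle of its underside.

How it is judged:
By the outcome, as a careful person would: the job done as asked, in the order asked, and still so for the second after the job is handed in, with the robot touching nothing.
It also fails if it takes over 54 s, if anything falls off the work surface, if the arm or the gripper's body presses on something with over 40 N, if the wrist force passes 120 N, or if a joint passes its speed limit or range.

### The arm

A 6-joint arm with a two-finger parallel gripper is mounted at the origin on the work surface. World frame = base frame: x ahead of the robot, y to its left, z up, the work surface at z = 0. Lengths are in m, angles in rad, forces in N, time in s.
With the tool pointing down it reaches from about 0.375 to 0.9 m from the base axis. Payload 3.1 kg.
Tool frame: the origin (TCP) lies midway between the tips of the shut fingers; the grasp point (between the pads) lies 19 mm behind it; x points along the fingers, z is the direction in which the jaws open and shut, and the axes are right-handed (so a half turn about x gives the same grasp; the last joint's range is limited). The gripper opens to 87 mm and grips with 3 to 60 N. Pads are 19 mm wide; open, the fingers measure 117 mm over their backs; the gripper's body (75 mm by 190 mm) begins 51 mm behind the grasp point.
Start: joints at [-1.458, 0.527, 1.433, -0, 1.181, -0.178], TCP at [0.179, -0.599, 0.223] pointing down, gripper open.
Joint ranges: [-3.08, 3.08], [-0.75, 2.2], [0.22, 2.44], [-1.43, 4.57], [0, 2.65], [-2.85, 2.85]. Speed limits (rad/s): [2.79, 2.79, 3.14, 3.14, 3.14, 3.14].

### API

Orientations are given as a unit quaternion [x, y, z, w].
In Python, from rig import readout, imaging, robot gives the robot as it stands. The module is installed in compiled form; this text tells all that it offers.
- The arm moves only by the tool play_rows, never from a script. Its argument "rows" is text: rows parted by semicolons, each of 7 numbers parted by spaces: the turn, a rotation vector about the tool's x, y, z in rad, then the shift along the tool's x, y, z in mm, then the closure, from 0 (fully open) to 1 (shut). In form: ax ay az tx ty tz gripper; .... A call has 1 to 8 rows; each row shifts and turns the commanded pose from where the row before left it, along the tool's axes as they then stand; what a row does not reach is not made up. A row lasts 1/12 s, in which the tool goes at most 41.7 mm and 7.16 degrees, less where a joint would pass 70% of its speed; a pose out of reach is approached as far as the arm can. A call with a gripper value outside its range is refused whole. The fingers move at their own pace and stop on an object; "squeeze" is the grip in N (left out, the last holds). Time passes only in rows, so rows that do not move let the fingers close. It gives the time, the measured TCP pose, the force and the opening at its end, in the units of the state.
- readout.get_obs(): the state, without advancing time (a new reading comes with each control period).
- imaging.camera(name): name is "scene" or "top" or "wrist"; returns the picture (400x640x3 uint8, blue, green, red); there is no depth.
- imaging.camera_info(name): a dict with "K" (3x3 intrinsics, pixels), "k1" (the pictures are not rectified: a ray, as slopes to the right and down, at radius r is drawn at 1 + k1 r^2 times it, then the intrinsics apply), "world_to_cam" (4x4, takes a point from world to camera coordinates). Camera axes: x right, y down, z forward; pixel columns grow to the right and rows downward; lengths in m; the calibration is good to about 2 mm. A picture is of the moment at which its call begins: read the wrist's pose just before it. camera_info takes no time and is no camera call; for the wrist camera it gives the pose at the moment of the call.
- robot.hand_in(): hands the job in, once; it reports no verdict.
The state is a dict: "time": time; "q": joint angles; "joint_velocities": joint speeds; "joint_torque": joint torques, N m; "position": TCP position; "tool_rot": TCP orientation; "ft_force": force on the tool from outside, world axes, zero at the start; "moment": the same for the moment, N m; "grip_width": finger opening in m.
Only numpy, scipy, OpenCV 4.12 (cv2) and the standard library are available. Lean on these libraries where they do the work, as an engineer would, in place of code of your own. Each camera call takes 0.05 s, during which the arm holds its last target. There are 200 camera calls.

## Working session

There is one attempt and no reset: what is moved stays moved. The work goes in short steps, Python scripts to look and compute and a tool call to move; the robot and the scene stay as the last step left them, time stands still between calls to the robot, and variables do not carry over. Pictures are saved under pics/ and viewed, about 8 in all and at most 12, crops included, and the job is handed in when it is done.

Besides the shell and the picture viewer there is one more tool, called after ">>>" as name(argument=value, ...) on one line, values as JSON. play_rows: Moves the arm, as the interface text tells. Its arguments: {"type":"object","properties":{"rows":{"type":"string"},"squeeze":{"type":"number"}},"required":["rows"]}

```bash
mkdir -p pics
python3 - <<'E'
from rig import readout, imaging, robot
import cv2
print(readout.get_obs())
for n in ["scene","top"]:
    im=imaging.camera(n); cv2.imwrite(f"pics/{n}0.png",im); i=imaging.camera_info(n); print(n,i)
E
```

```text
{'time': 0.0, 'q': array([-1.45851466e+00,  5.28421982e-01,  1.43392591e+00, -1.38831751e-05,
        1.18139690e+00, -1.78519252e-01]), 'joint_velocities': array([-0.00032253, -0.00100721, -0.00071082, -0.00097734,  0.00033864,
       -0.00023772]), 'joint_torque': array([-1.02501355e-03, -4.40039492e+01, -1.76592636e+01,  6.33795164e-02,
        5.81788807e-02, -1.48799109e-04]), 'position': array([ 0.17912776, -0.59800253,  0.22159128]), 'tool_rot': array([ 0.42283035,  0.56769234, -0.42172545,  0.56664587]), 'ft_force': array([-0.36336355,  0.24084647,  0.26699594]), 'moment': array([ 0.04687696, -0.01395307,  0.04731168]), 'grip_width': 0.08718237786359817}
scene {'K': array([[432.96035344,   0.        , 320.46054575],
       [  0.        , 432.96035344, 189.60339322],
       [  0.        ,   0.        ,   1.        ]]), 'k1': -0.09393075880143077, 'world_to_cam': array([[ 4.92711021e-01,  8.70192558e-01, -8.72256792e-04,
        -3.48116021e-01],
       [ 5.06619534e-01, -2.87667326e-01, -8.12763285e-01,
        -2.45043793e-01],
       [-7.07511482e-01,  4.00015526e-01, -5.82593411e-01,
         1.29225370e+00],
       [ 0.00000000e+00,  0.00000000e+00,  0.00000000e+00,
         1.00000000e+00]])}
top {'K': array([[380.66201208,   0.        , 322.66114328],
       [  0.        , 380.66201208, 199.81049359],
       [  0.        ,   0.        ,   1.        ]]), 'k1': -0.04398164339119002, 'world_to_cam': array([[ 0.01321012, -0.99990919, -0.00266582,  0.0330322 ],
       [-0.97058168, -0.01218158, -0.24046375,  0.62052701],
       [ 0.24040944,  0.00576395, -0.97065446,  0.76041191],
       [ 0.        ,  0.        ,  0.        ,  1.        ]])}
```

View pics/top0.png

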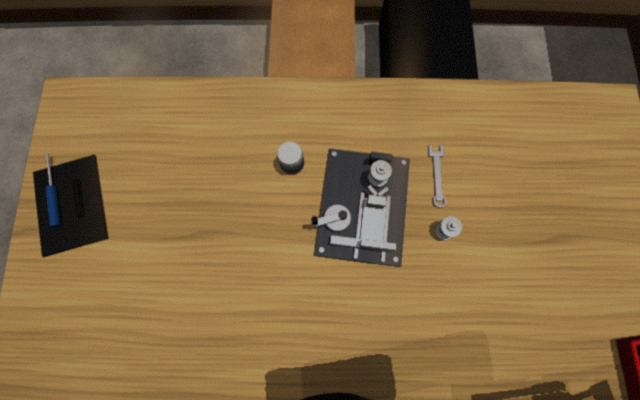

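View pics/scene0.png

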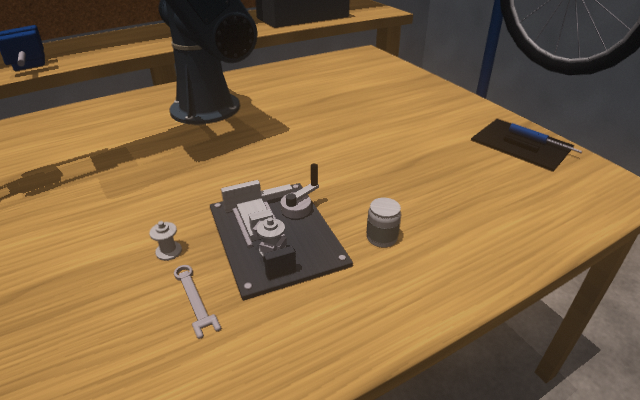

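Top view: hub at (379,172), cam at (337,217), pin at about (315,221), push plate along row ~243, tin at (290,157), spare hub at (449,228), spanner at (437,177). Zooming in for a precise fit.

Run:
```python
import cv2,numpy as np
t=cv2.imread("pics/top0.png");s=cv2.imread("pics/scene0.png")
a=cv2.resize(t[140:275,300:420],None,fx=4.4,fy=4.4,interpolation=cv2.INTER_CUBIC)
cv2.imwrite("pics/tc.png",cv2.convertScaleAbs(a,alpha=1.7,beta=20))
b=cv2.resize(s[150:300,200:360],None,fx=4,fy=4,interpolation=cv2.INTER_CUBIC)
cv2.imwrite("pics/sc.png",cv2.convertScaleAbs(b,alpha=1.7,beta=20))
```

```text
(no output)
```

View pics/tc.png

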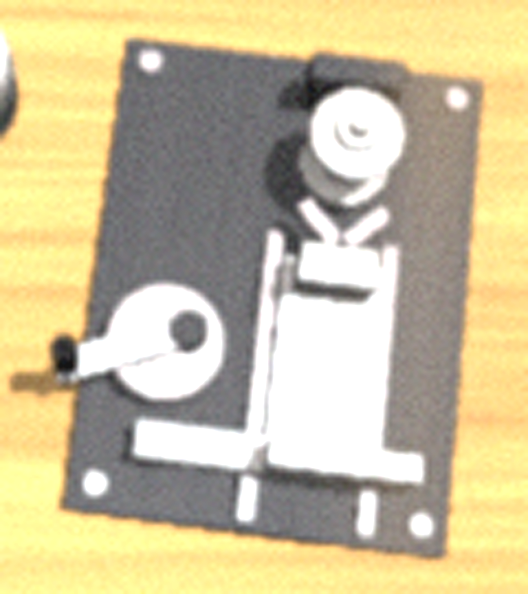

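View pics/sc.png

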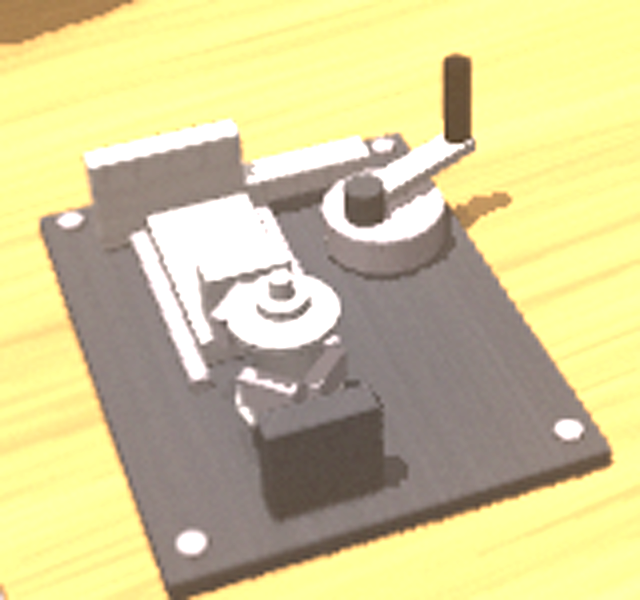

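```bash
cat > h.py <<'E'
import numpy as np
from rig import readout, imaging
def proj(info,P):
    T=info["world_to_cam"];c=np.atleast_2d(P)@T[:3,:3].T+T[:3,3]
    m=c[:,:2]/c[:,2:]; m=m*(1+info["k1"]*(m**2).sum(1,keepdims=True))
    return m@info["K"][:2,:2].T+info["K"][:2,2]
def fix2w(p,f):
    c,s=np.cos(p[2]),np.sin(p[2]);f=np.atleast_2d(f)
    return np.c_[p[0]+c*f[:,0]-s*f[:,1],p[1]+s*f[:,0]+c*f[:,1],f[:,2]]
def unproj(info,uv,z):
    from scipy.optimize import least_squares
    r=least_squares(lambda q:(proj(info,[q[0],q[1],z])-uv).ravel(),[.55,0]);return r.x
E
cat > fit.py <<'E'
from h import *
from scipy.optimize import least_squares
I={n:imaging.camera_info(n) for n in("top","scene")}
cor=[[.16,.125,.012],[.16,-.075,.012],[-.105,-.075,.012],[-.105,.125,.012]]
pts=cor+[[-.01,.072,.054],[.095,0,.1]]
T=np.array([[128,40],[482,80],[443,556],[62,510],[189,331],[358,130]])/4.4+[300,140]
S=np.array([[609,450],[172,590],[40,224],[400,133],[365,182],[281,282]])/4+[200,150]
def pin(a,z):return [-.01+.065*np.cos(a),.072+.065*np.sin(a),z]
def res(p):
    a=p[3]
    r=[proj(I["top"],fix2w(p,pts))-T,proj(I["scene"],fix2w(p,pts))-S,
     proj(I["top"],fix2w(p,[pin(a,.075)]))-(np.array([[65,356]])/4.4+[300,140]),
     proj(I["scene"],fix2w(p,[pin(a,.095),pin(a,.05)]))-(np.array([[457,60],[457,138]])/4+[200,150])]
    return np.vstack(r).ravel()
r=least_squares(res,[.5,-.1,-.08,1.8],loss="soft_l1")
print(r.x,np.round(r.fun.reshape(-1,2),1).tolist())
p=r.x
for s in(0,.006):
    q=fix2w(p,[[-.08+s,.026,.065],[-.08+s,-.05,.065]])
    print(s,(proj(I["top"],q)-[300,140])*4.4,(proj(I["scene"],q)-[200,150])*4)
for n,f in dict(back=[-.08,-.012,.045],piv=[-.01,.072,0],pin=pin(p[3],.075),pin0=pin(0,.075)).items():print(n,fix2w(p,f))
for n,u,z in (("tin",(290,150),.075),("sp",(450,224),.07)):print(n,unproj(I["top"],u,z))
print("spanner",unproj(I["top"],(437,148),0),unproj(I["top"],(439,204),0))
E
python3 fit.py
```

```text
[ 0.59514824 -0.07568298 -0.11460773  1.97652618] [[-1.2, -1.6], [-0.4, -0.9], [-0.0, -0.1], [-0.5, -0.8], [-0.7, -1.3], [0.2, -2.6], [0.7, -0.9], [-1.7, -1.4], [-1.2, -2.2], [-0.7, -1.1], [-0.9, 0.6], [-0.7, -1.8], [-0.8, -0.9], [-0.6, 0.2], [-0.4, -0.6]]
0 [[263.42158237 470.83954659]
 [417.45163292 490.28776727]] [[227.81239371 111.97732948]
 [ 79.05531989 146.02421626]]
0.006 [[264.70338499 458.75174642]
 [418.47935162 478.1466008 ]] [[231.1440204  118.14916037]
 [ 81.66406978 152.53609591]]
back [[ 0.51430078 -0.07845569  0.045     ]]
piv [[ 0.59344755 -0.00301175  0.        ]]
pin [[0.57479077 0.05925321 0.075     ]]
pin0 [[ 0.65802113 -0.01044495  0.075     ]]
tin [0.73606349 0.11688521]
sp [ 0.57047395 -0.23813757]
spanner [ 0.77560338 -0.24211411] [ 0.63195207 -0.23821256]
```

```bash
cat >> h.py <<'E'
from scipy.spatial.transform import Rotation as R
def goto(xyz,phi):
    "rows needed: turn about tool x, shift in the tool frame (mm), from where we are"
    o=readout.get_obs();M=R.from_quat(o["tool_rot"]).as_matrix()
    f=np.arctan2(M[1,2],M[0,2]); d=M.T@(np.array(xyz)-o["position"])*1000
    print("phi",round(f,3),"tilt",np.round(M[:,0],4),"turn x",round(-((phi-f+np.pi)%(2*np.pi)-np.pi),3),"shift",np.round(d,1),"pos",np.round(o["position"],4),"q",np.round(o["q"],2),"t",o["time"],"F",np.round(o["ft_force"],1),o["grip_width"])
E
python3 - <<'E'
from h import *
p=[0.59515,-0.07568,-0.1146]; a=1.977
u=np.array([np.cos(a),np.sin(a)]);t=np.array([-u[1],u[0]])
g=fix2w(p,[*(np.array([-.01,.072])+.065*u+.03*t),.2])[0]
print(g); goto(g,p[2]+a)
i=imaging.camera_info("wrist");o=readout.get_obs()
print(i["K"],i["k1"]);T=np.linalg.inv(i["world_to_cam"]);M=R.from_quat(o["tool_rot"]).as_matrix()
print(M.T@(T[:3,3]-o["position"]),M.T@T[:3,:3])
E
```

```text
[0.54602847 0.05062252 0.2       ]
phi -1.28 tilt [-2.e-04  2.e-03 -1.e+00] turn x 3.141 shift [  22.8  537.5 -516.2] pos [ 0.1791 -0.5981  0.2217] q [-1.46  0.53  1.43 -0.    1.18 -0.18] t 0.1 F [ 0.1 -0.4 -0.2] 0.08716713198090043
[[351.32626838   0.         324.16277242]
 [  0.         351.32626838 194.23116752]
 [  0.           0.           1.        ]] -0.07400850640884436
[-0.16210275  0.07658115  0.00120606] [[-5.98039771e-05 -2.79532602e-01  9.60136199e-01]
 [-9.63275760e-04 -9.60135739e-01 -2.79532528e-01]
 [ 9.99999534e-01 -9.41593083e-04 -2.11847043e-04]]
```

>>> play_rows(rows="0 0 0 1 28 -27 1;0 0 0 1 28 -27 1;0 0 0 1 28 -27 1;0 0 0 1 28 -27 1;0 0 0 1 28 -27 1;0 0 0 1 28 -27 1;0 0 0 1 28 -27 1;0 0 0 1 28 -27 1", squeeze=10)

```text
time: 0.77
position: [0.3323, -0.3256, 0.2143]
tool_rot: [0.423, 0.567, -0.422, 0.567]
ft_force: [1.0, 0.2, 0.4]
grip_width: 0.0415
```

>>> play_rows(rows="0 0 0 1 28 -27 1;0 0 0 1 28 -27 1;0 0 0 1 28 -27 1;0 0 0 1 28 -27 1;0 0 0 1 28 -27 1;0 0 0 1 28 -27 1;0 0 0 1 28 -27 1;0 0 0 1 28 -27 1")

```text
time: 1.43
position: [0.4849, -0.0544, 0.2063]
tool_rot: [0.422, 0.567, -0.422, 0.567]
ft_force: [0.5, -1.1, -0.8]
grip_width: 0.0008
```

>>> play_rows(rows="-0.12 0 0 0 0 0 1;-0.12 0 0 0 0 0 1;-0.12 0 0 0 0 0 1;-0.12 0 0 0 0 0 1;-0.12 0 0 0 0 0 1;-0.12 0 0 0 0 0 1;-0.12 0 0 0 0 0 1;-0.12 0 0 0 0 0 1")

```text
time: 2.1
position: [0.4842, -0.0563, 0.2062]
tool_rot: [0.111, 0.699, -0.11, 0.698]
ft_force: [0.8, -0.3, 0.4]
grip_width: 0.0006
```

>>> play_rows(rows="-0.12 0 0 0 0 0 1;-0.12 0 0 0 0 0 1;-0.12 0 0 0 0 0 1;-0.12 0 0 0 0 0 1;-0.12 0 0 0 0 0 1;-0.12 0 0 0 0 0 1;-0.12 0 0 0 0 0 1;-0.12 0 0 0 0 0 1")

```text
time: 2.77
position: [0.4842, -0.0563, 0.2062]
tool_rot: [-0.224, 0.671, 0.225, 0.67]
ft_force: [-0.5, -0.6, 0.1]
grip_width: 0.0006
```

>>> play_rows(rows="-0.12 0 0 0 0 0 1;-0.12 0 0 0 0 0 1;-0.12 0 0 0 0 0 1;-0.12 0 0 0 0 0 1;-0.12 0 0 0 0 0 1;-0.12 0 0 0 0 0 1;-0.12 0 0 0 0 0 1;-0.12 0 0 0 0 0 1")

```text
time: 3.43
position: [0.4842, -0.0563, 0.2063]
tool_rot: [-0.508, 0.491, 0.509, 0.491]
ft_force: [-0.3, 0.1, -0.1]
grip_width: 0.0003
```

Run:
```python
from h import *
import cv2
goto([.54603,.0506,.2],1.862)
i=imaging.camera_info("wrist");im=imaging.camera("wrist");np.save("w1.npy",i,allow_pickle=True)
cv2.imwrite("pics/w1.png",im)
```

```text
phi 1.606 tilt [-8.e-04  3.e-04 -1.e+00] turn x -0.256 shift [  6.2 -65.5 104.7] pos [ 0.4842 -0.0563  0.2063] q [-0.35  0.37  1.79  0.    0.99 -1.95] t 3.4333 F [-0.3  0.1 -0.1] 0.000305967477812423
```

View pics/w1.png

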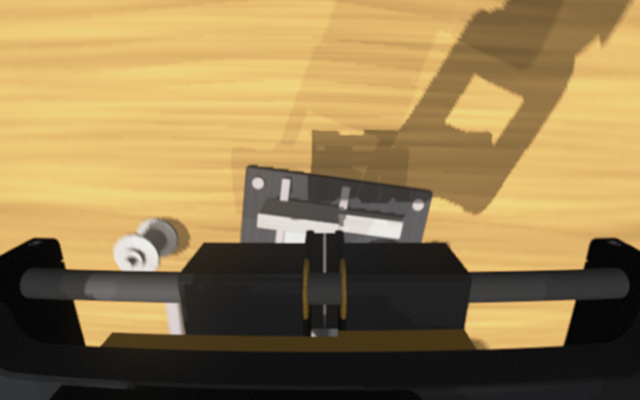

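Wrist view: plate's rear corners at (246,166) and (432,191), push plate's top rear edge about (258,211)–(336,219). Checking against the fit.

Run:
```python
from h import *
i=np.load("w1.npy",allow_pickle=True).item()
for n,p in(("fit",[0.59515,-0.07568,-0.1146]),):
    print(proj(i,fix2w(p,[[-.105,-.075,.012],[-.105,.125,.012],[-.08,-.05,.065],[-.08,.026,.065],[-.074,-.05,.065],[-.08,.054,.036]])))
print(unproj(i,(246,166),.012),unproj(i,(432,191),.012),fix2w([0.59515,-0.07568,-0.1146],[[-.105,-.075,.012],[-.105,.125,.012]]))
import cv2
im=cv2.imread("pics/w1.png")[155:250,235:445];cv2.imwrite("pics/w1c.png",cv2.resize(im,None,fx=3.8,fy=3.8,interpolation=cv2.INTER_CUBIC))
```

```text
[[246.35285546 164.79792913]
 [434.52071557 192.35068805]
 [258.818511   206.93096292]
 [341.19713593 218.62088872]
 [258.19391905 213.08771365]
 [367.42484848 212.5207398 ]]
[ 0.4835431  -0.13858098] [0.50374185 0.05761288] [[ 0.48226254 -0.13818137  0.012     ]
 [ 0.5051324   0.06050675  0.012     ]]
```

View pics/w1c.png

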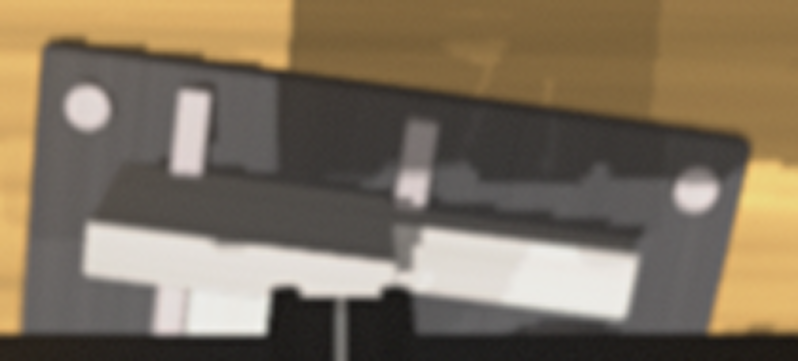

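>>> play_rows(rows="0 0 0 1 -16 26 1;0 0 0 1 -16 26 1;0 0 0 2 -17 26 1;0 0 0 2 -17 26 1;-0.085 0 0 0 0 0 1;-0.085 0 0 0 0 0 1;-0.086 0 0 0 0 0 1;0 0 0 0 0 0 1")

```text
time: 4.15
position: [0.5472, 0.0499, 0.2001]
tool_rot: [-0.566, 0.424, 0.566, 0.424]
ft_force: [0.5, -0.3, 0.4]
grip_width: 0.0005
```

Run:
```python
from h import *
import cv2
goto([.54603,.0500,.068],1.862)
im=imaging.camera("top");cv2.imwrite("pics/t2.png",im)
```

```text
phi 1.856 tilt [-9.e-04  1.e-04 -1.e+00] turn x -0.006 shift [132.1   1.    0.4] pos [0.5472 0.0499 0.2001] q [-0.11  0.46  1.65 -0.    1.04 -1.97] t 4.15 F [ 0.5 -0.3  0.4] 0.0004871527480812124
```

>>> play_rows(rows="0 0 0 26 1 0 1;0 0 0 26 0 0 1;0 0 0 26 0 0 1;0 0 0 26 0 0 1;0 0 0 18 0 0 1;0 0 0 10 0 0 1;0 0 0 0 0 0 1")

```text
time: 4.78
position: [0.545, 0.0491, 0.0665]
tool_rot: [-0.564, 0.425, 0.567, 0.424]
ft_force: [-0.1, 0.1, -0.2]
grip_width: 0.0003
```

Run:
```python
from h import *
import cv2
goto([.54603,.0500,.068],1.862)
im=imaging.camera("scene");cv2.imwrite("pics/s2.png",cv2.resize(im[100:300,180:420],None,fx=3.2,fy=3,interpolation=cv2.INTER_CUBIC))
```

```text
phi 1.853 tilt [-4.7e-03  6.0e-04 -1.0e+00] turn x -0.009 shift [-1.6 -1.3  0.6] pos [0.545  0.0491 0.0665] q [-0.11  0.66  1.75  0.    0.74 -1.97] t 4.7833 F [-0.1  0.1 -0.2] 0.000333910159692458
```

View pics/s2.png

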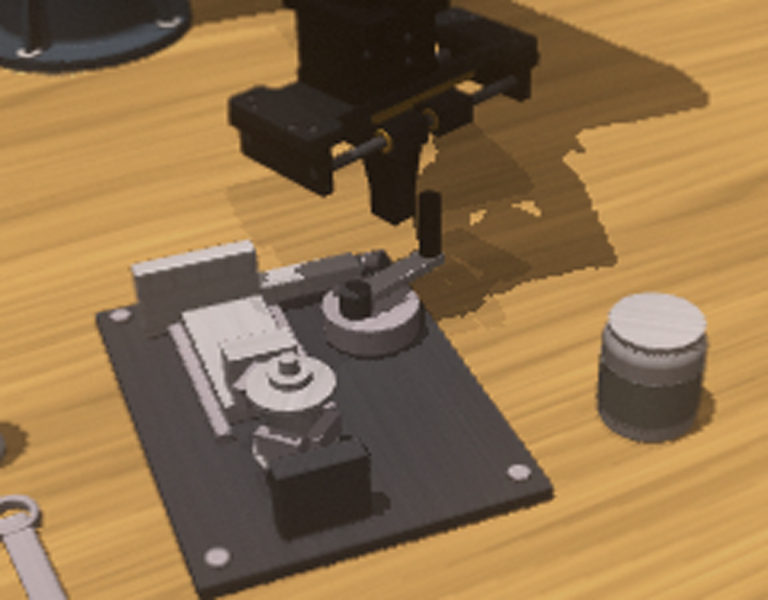

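Fingertip at about (395,215), behind the pin at (430,225), clear of everything. Make contact, then sweep.

>>> play_rows(rows="0 0 0 -1 -5 0 1;0 0 0 0 -5 0 1;0 0 0 0 -5 0 1;0.05 0 0 0 -3.3 0.7 1;0.1 0 0 0 -6.6 1.3 1;0.1 0 0 0 -6.6 1.3 1;0.1 0 0 0 -6.6 1.3 1")

```text
time: 5.42
position: [0.5791, 0.0619, 0.0701]
tool_rot: [-0.48, 0.519, 0.485, 0.515]
ft_force: [-6.8, -1.7, 5.2]
grip_width: 0.0003
```

```bash
cat >> h.py <<'E'
P=[0.59515,-0.0765,-0.1146]
def camtgt(a,off=.0165,z=.067):
    u=np.array([np.cos(a),np.sin(a)]);t=np.array([-u[1],u[0]])
    goto(fix2w(P,[*(np.array([-.01,.072])+.065*u+off*t),z])[0],P[2]+a)
def rel():
    o=readout.get_obs();d=o["position"][:2]-fix2w(P,[-.01,.072,0])[0,:2]
    M=R.from_quat(o["tool_rot"]).as_matrix();print("pivot->TCP in tool y,z mm",1000*d@M[:2,1],1000*d@M[:2,2],"a",np.arctan2(M[1,2],M[0,2])-P[2])
E
python3 -c "
from h import *
rel();camtgt(1.2)"
```

```text
pivot->TCP in tool y,z mm 18.87344714603991 64.56425450718686 a 1.6162657277144434
phi 1.502 tilt [-8.9e-03 -1.0e-04 -1.0e+00] turn x 0.416 shift [  2.9 -30.1   1.6] pos [0.5791 0.0619 0.0701] q [-0.08  0.68  1.65 -0.    0.81 -1.59] t 5.4167 F [-6.8 -1.7  5.2] 0.00027315790299466364
```

>>> play_rows(rows="0.1 0 0 0.5 -6.6 1.3 1;0.1 0 0 0.5 -6.6 1.3 1;0.1 0 0 0.5 -6.6 1.3 1;0.1 0 0 0.5 -6.6 1.3 1;0.1 0 0 0 -6.6 1.3 1;0.1 0 0 0 -6.6 1.3 1")

```text
time: 5.92
position: [0.6193, 0.059, 0.0685]
tool_rot: [-0.306, 0.638, 0.31, 0.635]
ft_force: [-7.5, 4.6, 5.4]
grip_width: 0.0006
```

```bash
python3 -c "
from h import *
rel();camtgt(.6)"
```

```text
pivot->TCP in tool y,z mm 18.789485074917895 65.30935914591322 a 1.0154289398315408
phi 0.901 tilt [-0.0073  0.0029 -1.    ] turn x 0.415 shift [  1.2 -29.9   0.8] pos [0.6193 0.059  0.0685] q [-0.09  0.72  1.55  0.    0.87 -0.99] t 5.9167 F [-7.5  4.6  5.4] 0.0005535106401160258
```

>>> play_rows(rows="0.1 0 0 0.3 -6.6 1.3 1;0.1 0 0 0.3 -6.6 1.3 1;0.1 0 0 0.3 -6.6 1.3 1;0.1 0 0 0.3 -6.6 1.3 1;0.1 0 0 0 -6.6 1.3 1;0.1 0 0 0 -6.6 1.3 1;0.1 0 0 0 -6.6 1.3 1")

```text
time: 6.5
position: [0.654, 0.0277, 0.0677]
tool_rot: [-0.069, 0.705, 0.072, 0.702]
ft_force: [-5.2, 6.7, 5.4]
grip_width: 0.0007
```

Run:
```python
from h import *
import cv2
rel();camtgt(0)
im=imaging.camera("top");cv2.imwrite("pics/t3.png",cv2.resize(im[130:280,290:430],None,fx=4,fy=4,interpolation=cv2.INTER_CUBIC))
im=imaging.camera("scene");cv2.imwrite("pics/s3.png",cv2.resize(im[150:300,200:360],None,fx=4,fy=4,interpolation=cv2.INTER_CUBIC))
```

```text
pivot->TCP in tool y,z mm 18.8405714181457 65.5742882834446 a 0.3149905029658544
phi 0.2 tilt [-0.0037  0.0044 -1.    ] turn x 0.315 shift [  0.6 -23.3   1.3] pos [0.654  0.0277 0.0677] q [-0.13  0.76  1.47  0.    0.92 -0.33] t 6.5 F [-5.2  6.7  5.4] 0.0007294957100777107
```

View pics/s3.png

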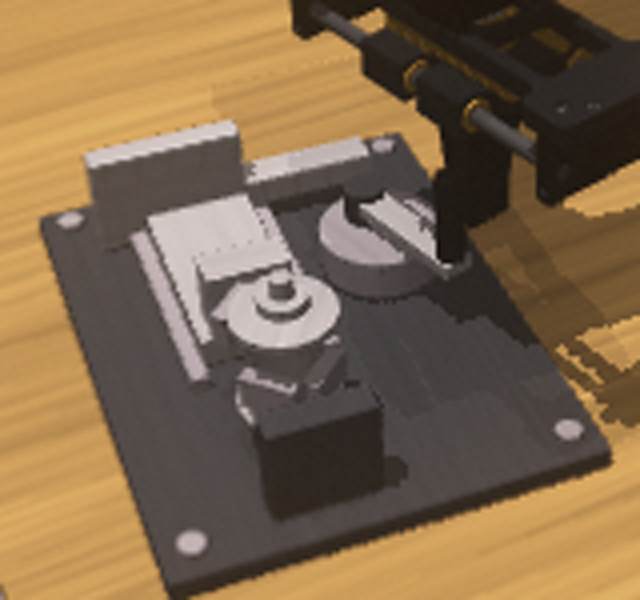

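Pin now spans about (445,172)–(453,258) in the crop, lever pointing forward-left with the fingertip behind it. Convert to an angle.

Run:
```python
from h import *
i=imaging.camera_info("scene")
for a in(.25,.3,.35,.4):
    q=fix2w(P,[[-.01+.065*np.cos(a),.072+.065*np.sin(a),z] for z in(.095,.05)])
    print(a,((proj(i,q)-[200,150])*4).round(1).tolist())
print((proj(i,fix2w(P,[-.01,.072,.054]))-[200,150])*4,"obs boss 365,182 orig; pin orig fit a=1.977 res ~(-.5,-.3)px")
```

```text
0.25 [[437.6, 179.9], [439.1, 258.4]]
0.3 [[443.4, 177.2], [444.7, 255.6]]
0.35 [[448.9, 174.4], [450.0, 252.7]]
0.4 [[454.1, 171.4], [455.1, 249.6]]
[[359.97361419 184.85341195]] obs boss 365,182 orig; pin orig fit a=1.977 res ~(-.5,-.3)px
```

>>> play_rows(rows="0.08 0 0 0 -5.2 1 1;0.08 0 0 0 -5.2 1 1;0.08 0 0 0 -5.2 1 1;0.06 0 0 0 -4 0.8 1;0 0 0 0 0 0 1")

```text
time: 7.02
position: [0.6607, 0.0078, 0.0675]
tool_rot: [0.036, 0.707, -0.033, 0.706]
ft_force: [-1.9, 5.3, 2.4]
grip_width: 0.0006
```

Run:
```python
from h import *
rel();camtgt(0)
```

```text
pivot->TCP in tool y,z mm 18.170112247714876 65.78736656311685 a 0.01706404650835462
phi -0.098 tilt [-0.0011  0.0039 -1.    ] turn x 0.017 shift [ 0.5 -2.8 -0.5] pos [0.6607 0.0078 0.0675] q [-0.16  0.76  1.45  0.    0.93 -0.06] t 7.0167 F [-1.9  5.3  2.4] 0.0005695638717929364
```

>>> play_rows(rows="0 0 0 0 8 0 1;0 0 0 -4 25 0 1;0 0 0 -20 30 0 1;0 0 0 -30 30 0 1;0 0 0 -30 30 0 1;0 0 0 0 30 0 1;0 0 0 0 0 0 1")

```text
time: 7.6
position: [0.6781, 0.1636, 0.1535]
tool_rot: [0.033, 0.703, -0.03, 0.71]
ft_force: [0.4, 0.2, -0.4]
grip_width: 0.0005
```

Run:
```python
from h import *
import cv2
camtgt(0)
t=imaging.camera("top");s=imaging.camera("scene");cv2.imwrite("pics/t4f.png",t);cv2.imwrite("pics/s4f.png",s)
a=cv2.resize(t[140:275,290:420],None,fx=3.0,fy=4.4,interpolation=cv2.INTER_CUBIC)
a=cv2.resize(t[150:270,310:410],(500,600),interpolation=cv2.INTER_CUBIC)
b=cv2.resize(s[185:260,240:340],None,fx=3,fy=3,interpolation=cv2.INTER_CUBIC)
c=np.zeros((600,800,3),np.uint8);c[:,:500]=a;c[:225,500:]=b
cv2.imwrite("pics/c4.png",cv2.convertScaleAbs(c,alpha=1.5))
```

```text
phi -0.089 tilt [ 0.0097  0.0035 -0.9999] turn x 0.026 shift [  85.8 -159.8   -4.9] pos [0.6781 0.1636 0.1535] q [0.08 0.7  1.3  0.   1.13 0.16] t 7.6 F [ 0.4  0.2 -0.4] 0.0004920933840816946
```

View pics/c4.png

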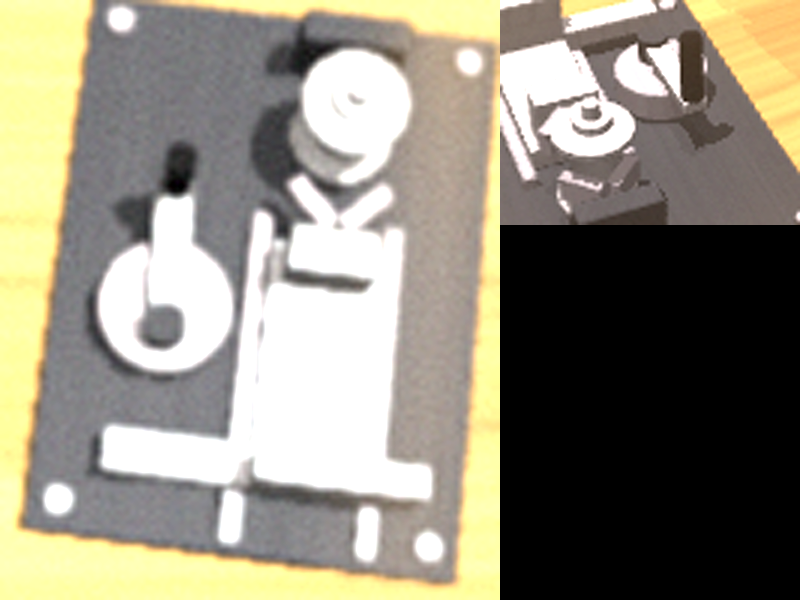

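Lever now points nearly straight along the rails: boss (163,325), pin from (177,190) base to (182,148) top in the left crop; tooth and slide are unmoved. Computing the angle.

Run:
```python
from h import *
i=imaging.camera_info("top")
U=lambda x,y,z:unproj(i,(x/5+310,y/5+150),z)
b=U(163,322,.054)
for uv,z in(((179,168),.0725),((181,150),.095)):
    d=U(*uv,z)-b;print(d,np.linalg.norm(d),"angle",np.arctan2(d[1],d[0])-P[2])
# rails' and plate's direction
for p,q,z in(((58,500),(121,18),.012),((429,547),(469,62),.012)):
    d=U(*q,z)-U(*p,z);print("bolt line yaw",np.arctan2(d[1],d[0]),np.linalg.norm(d))
s=imaging.camera_info("scene")
for a in(-.1,0,.1):
    print(a,proj(s,fix2w(P,[[-.01+.065*np.cos(a),.072+.065*np.sin(a),z] for z in(.095,.05)])).round(1).tolist())
print("boss",proj(s,fix2w(P,[-.01,.072,.054])))
# blob of pin
import cv2
for n,roi in(("t4f",(340,172,356,192)),):
    g=cv2.imread(f"pics/{n}.png",0)[roi[1]:roi[3],roi[0]:roi[2]];print(g)
```

```text
[ 0.0663123  -0.00620226] 0.06660172479800533 angle 0.021340238197169778
[ 0.06785175 -0.00580804] 0.06809987963271903 angle 0.029209113870597533
bolt line yaw -0.1164073127252831 0.2370475242690447
bolt line yaw -0.11528231895732817 0.2360072823925704
-0.1 [[297.9, 198.5], [298.7, 218.2]]
0 [[301.4, 197.7], [302.0, 217.4]]
0.1 [[304.7, 196.7], [305.3, 216.4]]
boss [[289.99340355 196.21335299]]
[[ 83  82  79  82  81  80  78  83  81  81  79  81  82  83  82  82]
 [ 77  79  79  83  80  81  81  80  80  83  84  84  80  79  78  77]
 [ 78  83  80  86  80  83  86  81  84  81  84  85  80  79  80  81]
 [ 79  80  79  83  81  82  75  82  81  85  82  85  78  81  82  81]
 [ 82  80  81  80  81  80  79  85  80  85  82  81  86  78  78  81]
 [ 83  81  83  78  82  83  79  78  79  82  82  77  82  81  76  80]
 [ 79  82  83  75  69  57  56  66  73  84  82  83  83  77  85  86]
 [ 82  81  81  68  48  39  41  42  54  73  80  80  82  82  79  80]
 [ 85  82  79  55  32  27  26  30  38  63  83  85  82  81  80  80]
 [ 79  78  77  50  30  29  33  28  31  58  80  82  84  80  85  85]
 [ 80  79  69  45  33  33  28  27  36  63  77  85  80  80  83  82]
 [ 76  76  65  37  27  29  28  26  40  69  84  87  78  85  84  82]
 [ 78  75  65  35  13  20  23  16  40  70  83  86  80  79  83  83]
 [ 77  74  57  29  15  10  13  18  48  75  84  86  81  85  86  79]
 [ 82  69  44  20   0   4   3  29  77  88  85  81  82  83  86  84]
 [ 84  69  48  19   1   3   0  42  91  89  81  77  83  84  86  81]
 [ 68  73  65  58  29  24  42  88 107  94  85  79  84  81  85  88]
 [ 66  94 129 142 117 107 131 171 136  96  85  80  81  85  87  88]
 [ 69 134 191 212 206 199 209 212 155  95  87  81  85  86  84  85]
 [ 73 161 218 231 230 231 233 222 158  93  81  78  85  86  86  83]]
```

>>> play_rows(rows="0 0 0 0 -30 0 1;0 0 0 28 -30 -1 1;0 0 0 28 -30 -1 1;0 0 0 20 -28 -1 1;0.02 0 0 8 -20 -1 1;0 0 0 0 -8 0 1;0 0 0 0 0 0 1")

```text
time: 8.28
position: [0.6561, 0.0095, 0.0638]
tool_rot: [0.042, 0.707, -0.041, 0.705]
ft_force: [0.7, 0.3, 0.2]
grip_width: 0.0006
```

```bash
python3 -c "
from h import *
goto([.6604,.0060,.0675],-.1146)"
```

```text
phi -0.118 tilt [-3.7e-03  7.0e-04 -1.0e+00] turn x -0.003 shift [-3.7 -3.   4.6] pos [0.6561 0.0095 0.0638] q [-0.16  0.76  1.46  0.    0.92 -0.04] t 8.2833 F [0.7 0.3 0.2] 0.0005969406951800712
```

>>> play_rows(rows="0 0 0 -2 -1.5 2 1;0 0 0 -1 -1.5 2 1;0 0 0 0 -1 0 1;0 0 0 0 0 0 1")

```text
time: 8.62
position: [0.6624, 0.0079, 0.0697]
tool_rot: [0.04, 0.705, -0.04, 0.707]
ft_force: [0.5, -0.0, -0.2]
grip_width: 0.0006
```

```bash
python3 -c "
from h import *
goto([.6604,.0060,.0675],-.1146);rel()"
```

```text
phi -0.113 tilt [ 3.1e-03 -8.0e-04 -1.0e+00] turn x 0.002 shift [ 2.2 -2.1 -1.8] pos [0.6624 0.0079 0.0697] q [-0.16  0.76  1.45 -0.    0.93 -0.04] t 8.6167 F [ 0.5 -0.  -0.2] 0.0005872750159439849
pivot->TCP in tool y,z mm 19.431799432920158 67.18398695250659 a 0.002087204767087167
```

>>> play_rows(rows="0 0 0 0 -1.5 -1 1;0 0 0 0 -1 -1 1;0 0 0 0 -0.5 0 1;0 0 0 0 0 0 1")

```text
time: 8.95
position: [0.6596, 0.0061, 0.0689]
tool_rot: [0.041, 0.705, -0.04, 0.707]
ft_force: [2.2, 4.8, 1.7]
grip_width: 0.0005
```

```bash
python3 -c "
from h import *
goto([.6604,.0060,.0675],-.1146);rel()"
```

```text
phi -0.114 tilt [ 0.0025  0.0019 -1.    ] turn x 0.0 shift [1.4 0.  0.8] pos [0.6596 0.0061 0.0689] q [-0.16  0.76  1.46  0.    0.92 -0.05] t 8.95 F [2.2 4.8 1.7] 0.00047228935296519806
pivot->TCP in tool y,z mm 17.37356603518772 64.63863071730357 a 0.0003624238802927282
```

>>> play_rows(rows="0 0 0 0 6 0 1;0 0 0 -2 15 0 1;0 0 0 -25 20 0 1;0 0 0 -35 10 0 1;0 0 0 -35 0 0 1;0 0 0 -30 0 0 1;-0.12 0 0 0 0 0 1;-0.12 0 0 0 0 0 1")

```text
time: 9.62
position: [0.6658, 0.0564, 0.1985]
tool_rot: [-0.047, 0.704, 0.046, 0.707]
ft_force: [-0.2, 0.5, -1.0]
grip_width: 0.0002
```

```bash
python3 -c "
from h import *
g=fix2w(P,[-.12,-.006,.2])[0];print(g)
goto(g,P[2]+np.pi/2)"
```

```text
[ 0.47525103 -0.06873873  0.2       ]
phi 0.133 tilt [ 0.0052 -0.001  -1.    ] turn x -1.323 shift [  -2.4  -98.8 -205.4] pos [0.6658 0.0564 0.1985] q [-0.08  0.61  1.34 -0.    1.18 -0.21] t 9.6167 F [-0.2  0.5 -1. ] 0.000214519062238374
```

>>> play_rows(rows="0 0 0 0 -17 -34 1;0 0 0 0 -17 -34 1;0 0 0 0 -17 -34 1;0 0 0 0 -16 -34 1;0 0 0 -1 -16 -34 1;0 0 0 -1 -16 -35 1")

```text
time: 10.12
position: [0.4718, -0.0685, 0.1973]
tool_rot: [-0.045, 0.706, 0.045, 0.705]
ft_force: [0.6, -1.1, 0.3]
grip_width: 0.0004
```

>>> play_rows(rows="-0.12 0 0 0 0 0 1;-0.12 0 0 0 0 0 1;-0.12 0 0 0 0 0 1;-0.12 0 0 0 0 0 1;-0.12 0 0 0 0 0 1;-0.12 0 0 0 0 0 1;-0.12 0 0 0 0 0 1;-0.12 0 0 0 0 0 1")

```text
time: 10.78
position: [0.4732, -0.0679, 0.1973]
tool_rot: [-0.367, 0.605, 0.368, 0.604]
ft_force: [0.2, 0.2, 0.5]
grip_width: 0.0002
```

>>> play_rows(rows="-0.12 0 0 0 0 0 1;-0.12 0 0 0 0 0 1;-0.12 0 0 0 0 0 1;0 0 0 0 0 0 1")

```text
time: 11.12
position: [0.4733, -0.068, 0.1973]
tool_rot: [-0.468, 0.53, 0.469, 0.529]
ft_force: [0.5, -0.6, 0.4]
grip_width: 0.0006
```

Run:
```python
from h import *
import cv2
g=fix2w(P,[-.12,-.006,.038])[0];goto(g,P[2]+np.pi/2)
t=imaging.camera("top");cv2.imwrite("pics/t5f.png",t);s=imaging.camera("scene");cv2.imwrite("pics/s5.png",s)
a=cv2.resize(t[150:270,310:410],(500,600),interpolation=cv2.INTER_CUBIC)
cv2.imwrite("pics/t5.png",cv2.convertScaleAbs(a,alpha=1.3))
```

```text
phi 1.449 tilt [-9.e-04 -1.e-04 -1.e+00] turn x -0.007 shift [159.3  -2.2  -0.5] pos [ 0.4733 -0.068   0.1973] q [-0.38  0.37  1.82 -0.    0.95 -1.83] t 11.1167 F [ 0.5 -0.6  0.4] 0.0006461682495151606
```

View pics/t5.png

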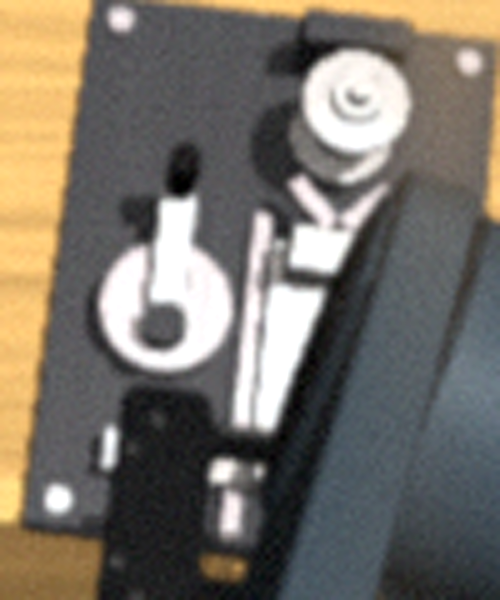

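Pin shifted ~4 crop px right to (183,168): cam angle now about 0.00. Slide still back. Descend behind the push plate.

>>> play_rows(rows="0 0 0 28 0 0 1;0 0 0 28 0 0 1;0 0 0 28 0 0 1;0 0 0 28 0 0 1;0 0 0 22 0 0 1;0 0 0 16 0 0 1;0 0 0 8 0 0 1;0 0 0 0 0 0 1")

```text
time: 11.88
position: [0.4726, -0.0682, 0.0378]
tool_rot: [-0.466, 0.531, 0.469, 0.53]
ft_force: [-0.1, -0.7, 0.3]
grip_width: 0.0001
```

```bash
python3 -c "
from h import *
goto(fix2w(P,[-.0895,-.006,.038])[0],P[2]+np.pi/2)"
```

```text
phi 1.444 tilt [-0.0034  0.0013 -1.    ] turn x -0.012 shift [ -0.3 -33.2   0.1] pos [ 0.4726 -0.0682  0.0378] q [-0.38  0.66  1.94 -0.    0.54 -1.82] t 11.8833 F [-0.1 -0.7  0.3] 6.728818160937536e-05
```

>>> play_rows(rows="-0.012 0 0 0 -12 0 1;0 0 0 0 -10 0 1;0 0 0 0 -7 0 1;0 0 0 0 -5 0 1;0 0 0 0 -5 0 1;0 0 0 0 -5 0 1;0 0 0 0 -5 0 1;0 0 0 0 -5 0 1")

```text
time: 12.55
position: [0.526, -0.0744, 0.0393]
tool_rot: [-0.47, 0.528, 0.472, 0.527]
ft_force: [-4.7, 0.1, 3.3]
grip_width: 0.0003
```

```bash
python3 -c "
from h import *
goto(fix2w(P,[-.0565,-.006,.038])[0],P[2]+np.pi/2)"
```

```text
phi 1.458 tilt [-0.003   0.0011 -1.    ] turn x 0.002 shift [  1.3 -12.5  -0.2] pos [ 0.526  -0.0744  0.0393] q [-0.35  0.69  1.8  -0.    0.65 -1.81] t 12.55 F [-4.7  0.1  3.3] 0.0003455815774555302
```

>>> play_rows(rows="0 0 0 0 -3 0 1;0 0 0 0 -3 0 1;0 0 0 0 -3 0 1;0 0 0 0 -2 0 1;0 0 0 0 0 0 1")

```text
time: 12.97
position: [0.5372, -0.0758, 0.0391]
tool_rot: [-0.47, 0.528, 0.472, 0.527]
ft_force: [-6.2, 0.8, 4.5]
grip_width: 0.001
```

>>> play_rows(rows="0 0 0 0 -1 0 1;0 0 0 0 -1 0 1;0 0 0 0 0 0 1")

```text
time: 13.22
position: [0.5371, -0.0757, 0.0391]
tool_rot: [-0.469, 0.529, 0.473, 0.526]
ft_force: [-8.0, 0.2, 7.3]
grip_width: 0.0005
```

>>> play_rows(rows="0 0 0 0 -1.5 0 1;0 0 0 0 -1.5 0 1;0 0 0 0 0 0 1;0 0 0 0 0 0 1")

```text
time: 13.55
position: [0.5371, -0.0756, 0.039]
tool_rot: [-0.468, 0.53, 0.475, 0.524]
ft_force: [-13.8, -1.2, 11.0]
grip_width: 0.0004
```

Hard stop reached (14 N, no more motion). Back off, lift, move aside.

>>> play_rows(rows="0 0 0 0 4 0 1;0 0 0 0 12 0 1;0 0 0 0 20 0 1;0 0 0 0 12 0 1;0 0 0 -30 0 0 1;0 0 0 -38 0 0 1;0 0 0 -38 0 0 1;0 0 0 -38 0 0 1")

```text
time: 14.22
position: [0.4974, -0.072, 0.1851]
tool_rot: [-0.472, 0.527, 0.47, 0.528]
ft_force: [1.1, -0.6, 0.3]
grip_width: 0.0006
```

>>> play_rows(rows="0 0 0 -20 0 -30 1;0 0 0 0 0 -38 1;0 0 0 0 0 -38 1;0 0 0 0 0 -38 1;0 0 0 0 0 -38 1;0 0 0 0 0 -38 1;0 0 0 0 0 -30 1;0 0 0 0 0 0 1")

```text
time: 14.88
position: [0.4691, -0.3284, 0.2041]
tool_rot: [-0.473, 0.529, 0.466, 0.528]
ft_force: [0.4, 0.3, 0.3]
grip_width: 0.0002
```

Run:
```python
from h import *
import cv2
t=imaging.camera("top");cv2.imwrite("pics/t6f.png",t);s=imaging.camera("scene");cv2.imwrite("pics/s6f.png",s)
a=cv2.resize(t[150:270,310:410],(500,600),interpolation=cv2.INTER_CUBIC)
b=cv2.resize(s[150:300,160:360],None,fx=1.5,fy=1.5,interpolation=cv2.INTER_CUBIC)
d=cv2.resize(t[100:280,260:480],(300,245))
c=np.zeros((600,800,3),np.uint8);c[:,:500]=a;c[:225,500:]=b;c[230:475,500:]=d
cv2.imwrite("pics/c6.png",cv2.convertScaleAbs(c,alpha=1.4))
o=readout.get_obs();print(o["time"],o["position"],o["ft_force"])
i=imaging.camera_info("top")
for s in(.030,.033):print(((proj(i,fix2w(P,[[-.08+s,.026,.065],[-.08+s,-.05,.065],[-.08+s,.054,.036]]))-[310,150])*5).round(0).tolist())
```

```text
14.9833 [ 0.46815838 -0.32193369  0.20333428] [-0.18621645  0.43767476  0.49280352]
[[258.0, 417.0], [432.0, 439.0], [190.0, 419.0]]
[[259.0, 410.0], [433.0, 432.0], [191.0, 412.0]]
```

View pics/c6.png

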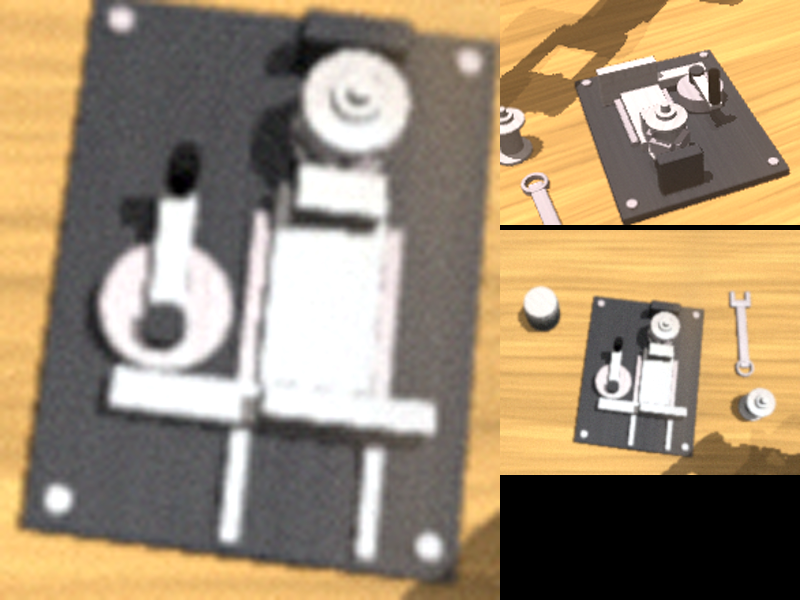

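Final view: the slide's rear face is at about (433,435), matching travel 0.033. The pin is still at (183,168), and the tin, spare hub and spanner are unmoved. Handing in.

```bash
python3 -c "
from rig import robot; print(robot.hand_in())"
```

```text
the job is handed in; nothing more can be done
None
```

I turned the cam to its low point first, then pushed the slide home against the hub, and handed the job in at about 15 s of the 54 s allowed.

- **Cam:** I pushed the lever's pin clockwise with the shut fingertip from about 1.98 rad. The first pass left it at about +0.02 to +0.03 rad, so I gave it a small extra push. The top camera then put it at about 0.00 rad, good to roughly 0.03 rad, with the slide still back.
- **Slide:** I pushed the plate from behind to its hard stop. At 14 N it moved no further, about 1 mm short of the predicted home position, which is within the calibration error. The last top picture fits a travel of about 0.033 m.
- **Afterwards:** In the last picture the lever had not moved, and the tin, spare hub and spanner were where they started. The arm was clear with no contact force.

The scene camera's estimates ran about 1 pixel off the top camera's, within the stated 2 mm. No check failed.

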